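# Set the sauce spouts for the waiting plate

### The job

Set the three sauce dispensers for the plate that is waiting: the push-pull spouts of the wide bottle and of the slim bottle that the plate stands in front of must be pulled fully up (open), and the spout of the other slim bottle, the one with the small bowl in front, must be pressed fully down (shut). A slim bottle's spout may already be as it should. Leave the plate, the bowl and the other things on the table where they stand.

Things in the scene. Friction and masses are not known exactly. Their poses are not given: they have to be found in the camera images.
- slim_a: Sauce dispenser: slim white bottle (56 mm diameter, 135 mm long to its shoulder) in its own steel stand, fixed to the table. Origin: centre underside of the steel base (x -48 to +78 mm, y +-65 mm, 12 mm thick). The bottle leans 35 degrees from vertical to the stand's -x (roughly to the robot), held rigidly. Bars of the hoop's sides rise at y = +-56 mm, x = +60 mm.
- slim_b: A second dispenser, identical to slim_a.
- wide: The wide dispenser: same stand and hoop, but a stouter white bottle (84 mm diameter, 105 mm long to its shoulder). Same origin, base, lean and hoop offsets from the shoulder as slim_a.
- spout_slim_a (a joint): Push-pull spout of slim_a: a black cap, 22 mm diameter and 16 mm tall (its top edge tapers to 18 mm), sliding along the bottle's axis on a 12 mm steel stem that ends 15 mm above the shoulder. 0 = fully down (shut), 0.014 m = fully up (open). A detent holds it at either end; about 8 N along the axis overcomes it, and past the middle it snaps over by itself.
- top_slim_a (a point): Centre of the top face of the spout cap of slim_a, moving with it; z points outward along the slide axis (away from the bottle, 35 degrees from vertical), y is level. Fully down, it stands 18 mm above the bottle's flat shoulder, leaving 2 mm under the cap; fully up, 32 mm above it.
- shoulder_slim_a (a point): Where the axis of slim_a meets its flat shoulder (28 mm radius); its axes are those of the upright stand.
- spout_slim_b (a joint): Push-pull spout of slim_b: a black cap, 22 mm diameter and 16 mm tall (its top edge tapers to 18 mm), sliding along the bottle's axis on a 12 mm steel stem that ends 15 mm above the shoulder. 0 = fully down (shut), 0.014 m = fully up (open). A detent holds it at either end; about 8 N along the axis overcomes it, and past the middle it snaps over by itself.
- top_slim_b (a point): Centre of the top face of the spout cap of slim_b, moving with it; z points outward along the slide axis (away from the bottle, 35 degrees from vertical), y is level. Fully down, it stands 18 mm above the bottle's flat shoulder, leaving 2 mm under the cap; fully up, 32 mm above it.
- shoulder_slim_b (a point): Where the axis of slim_b meets its flat shoulder (28 mm radius); its axes are those of the upright stand.
- spout_wide (a joint): Push-pull spout of wide: a black cap, 22 mm diameter and 16 mm tall (its top edge tapers to 18 mm), sliding along the bottle's axis on a 12 mm steel stem that ends 15 mm above the shoulder. 0 = fully down (shut), 0.014 m = fully up (open). A detent holds it at either end; about 8 N along the axis overcomes it, and past the middle it snaps over by itself.
- top_wide (a point): Centre of the top face of the spout cap of wide, moving with it; z points outward along the slide axis (away from the bottle, 35 degrees from vertical), y is level. Fully down, it stands 18 mm above the bottle's flat shoulder, leaving 2 mm under the cap; fully up, 32 mm above it.
- shoulder_wide (a point): Where the axis of wide meets its flat shoulder (42 mm radius); its axes are those of the upright stand.
- hoop_slim_a (a point): Middle of the level crossbar (8 mm rod, 112 mm long, along the stand's y) of the carrying hoop over slim_a: 100 mm above the shoulder point, 5 mm to the stand's +x. It is in the way of a gripper coming straight down; come in along the bottle's axis.
- hoop_slim_b (a point): Middle of the level crossbar (8 mm rod, 112 mm long, along the stand's y) of the carrying hoop over slim_b: 100 mm above the shoulder point, 5 mm to the stand's +x. It is in the way of a gripper coming straight down; come in along the bottle's axis.
- hoop_wide (a point): Middle of the level crossbar (8 mm rod, 112 mm long, along the stand's y) of the carrying hoop over wide: 100 mm above the shoulder point, 5 mm to the stand's +x. It is in the way of a gripper coming straight down; come in along the bottle's axis.
- plate: Loose white wide-rimmed plate, 150 mm diameter, 18 mm high, on the table right in front (robot side) of one of the two slim dispensers. Origin at the centre of its underside.
- ramekin: Loose white ceramic bowl, 80 mm diameter, 40 mm high, on the table right in front of the other slim dispenser. Origin at the centre of its underside.
- jar: Loose lidded glass jar, 60 mm diameter, 85 mm high, behind the dispensers. Origin under its centre.
- mill: Loose dark wooden pepper mill, 52 mm diameter, 125 mm high, behind the dispensers. Origin under its centre.
- spoon: Loose spoon lying on the table on the near left.
- cup: Loose steel cup, 84 mm diameter, 75 mm high, on the near right. Origin under its centre.
Things that resemble listed ones, but are neither listed nor needed, are in the scene too. What is shaped like the wide but purple or yellow is not meant.

How it is judged:
By the outcome, as a careful person would: the job done as asked, in the order asked, and still so for the second after the job is handed in, with the robot touching nothing.
It also fails if it takes over 67 s, if anything falls off the work surface, if the arm or the gripper's body presses on something with over 40 N, if the wrist force passes 120 N, or if a joint passes its speed limit or range.

### The arm

A 6-joint arm with a two-finger parallel gripper is mounted at the origin on the work surface. World frame = base frame: x ahead of the robot, y to its left, z up, the work surface at z = 0. Lengths are in mm, angles in rad, forces in N, time in s.
With the tool pointing down it reaches from about 400 to 925 mm from the base axis. Payload 12.5 kg.
Tool frame: the origin (TCP) lies at the very end of the fingers, on their centre line; the grasp point (between the pads) lies env.grip_point_offset behind it (env.grip_point_offset is the distance from the TCP to the grasp point, in mm); y points along the fingers, z is the direction in which the jaws open and shut, and the axes are right-handed (so a half turn about y gives the same grasp; the last joint's range is limited). The gripper opens to 95 mm and grips with 3 to 60 N. Pads are 20 mm wide; open, the fingers measure 119 mm over their backs; the gripper's body (75 mm by 180 mm) begins 59 mm behind the grasp point.
Start: joints at [-1.238, 0.491, 1.559, -0, 1.092, -0.106], TCP at [265.558, -565.797, 214.661] pointing down, gripper open.
Joint ranges: [-3.1, 3.1], [-0.84, 2.19], [0.05, 2.79], [-1.13, 4.28], [0.06, 2.93], [-2.69, 2.69]. Speed limits (rad/s): [2.22, 2.22, 2.79, 3.14, 3.14, 3.14].

### API

Orientations are given as [roll, pitch, yaw] about the fixed x, y, z axes, in that order (R = Rz(yaw) Ry(pitch) Rx(roll)).
In Python, from cell import readout, read_camera, env, nets gives the robot as it stands.
- The arm moves only by the tool apply_moves, never from a script. Its argument "increments" is a list of rows, each a list of 3 entries, a list of its own where there are three numbers: the shift along the tool's x, y, z in cm, then the turn, a rotation vector about the tool's x, y, z in degrees, then the finger opening in cm, from 0 to 9.51. A call has exactly 5 rows; each row shifts and turns the pose as measured when the row begins, along the tool's axes as they then stand; what a row does not reach is not made up. A row lasts 1/8 s, in which the tool goes at most 62.5 mm and 10.7 degrees, less where a joint would pass 70% of its speed; a pose out of reach is approached as far as the arm can. A call with a gripper value outside its range is refused whole. The fingers move at their own pace and stop on an object; the grip force is fixed at half the most. Time passes only in rows, so rows that do not move let the fingers close, or fill a call up. It gives the time, the measured TCP pose, the force and the opening at its end, in the units of the state.
- readout.state(): the state, without advancing time (a new reading comes with each control period).
- read_camera(name): name is "side" or "top"; returns a dict with "img" (384x512x3 uint8, red, green, blue), "vfov" (degrees; the focal length in pixels is half the picture's height over the tangent of half this angle, whatever the lens; pixels are square), "cx", "cy" (the principal point, pixels), "rvec" (rotation vector, rad) and "tvec" (3), from world to camera coordinates, as OpenCV has them. Camera axes: x right, y down, z forward; pixel columns grow to the right and rows downward; lengths in mm; the calibration is good to about 2 mm. A picture is of the moment at which its call begins. There is no depth.
- env.job_done(): hands the job in, once; it reports no verdict.
Trained networks look in a picture, given as the dict that the camera call returned (one of the last four; its "shot" number tells which), for a name from the list of things; names that differ only in an ending like _2 or _b are one class to them, and where a whole thing is asked for, a point or a joint stands for the part that bears it (a point fixed in the world has none). Each returns a list of dicts, best first, with "confidence" (0 to 1); they miss things now and then, are a little off and sometimes report something else, mostly with a low value. They report only what shows in the picture. A call takes as long as a camera call. They do not tell look-alikes from the thing itself.
- nets.look_for(picture, thing): "point" ([x, y, z] in mm, in the coordinates of the camera as it stood for that picture, good to about 4 mm: the middle of the surface that is visible of it).
- nets.mark_of(picture, thing): "point" ([x, y, z] in mm, in the coordinates of the camera as it stood for that picture, good to about 4 mm: a listed point, or the origin of a listed thing).
The state is a dict: "t": time; "joints": joint angles; "qvel": joint speeds; "tau": joint torques, N m; "eef_pos": TCP position; "tcp_rot": TCP orientation; "ft_force": force on the tool from outside, world axes, zero at the start; "moment": the same for the moment, N m; "opening": opening from 0.0 (shut) to 1.0 (fully open).
Only numpy, scipy, OpenCV 4.12 (cv2) and the standard library are available. Lean on these libraries where they do the work, as an engineer would, in place of code of your own. Each camera call takes 0.05 s, during which the arm holds its last target. There are 200 camera calls.

## Working session

There is one attempt and no reset: what is moved stays moved. The work goes in short steps, Python scripts to look and compute and a tool call to move; the robot and the scene stay as the last step left them, time stands still between calls to the robot, and variables do not carry over. Pictures are saved under pics/ and viewed, about 8 in all and at most 12, crops included, and the job is handed in when it is done.

Besides the shell and the picture viewer there is one more tool, called in YAML: its name, and indented under it one key for each argument. apply_moves: Moves the arm, as the interface text tells. Its arguments: {"type":"object","properties":{"increments":{"type":"array"}},"required":["increments"]}

```bash
mkdir -p pics; cat > h.py <<'E'
import numpy as np, cv2
from scipy.spatial.transform import Rotation as R
from cell import readout, read_camera, env, nets
def w(p,pt): 
    M=R.from_rotvec(np.ravel(p["rvec"])).as_matrix(); return M.T@(np.array(pt)-np.ravel(p["tvec"]))
def px(p,P):
    M=R.from_rotvec(np.ravel(p["rvec"])).as_matrix(); c=M@np.array(P)+np.ravel(p["tvec"])
    f=p["img"].shape[0]/2/np.tan(np.radians(p["vfov"]/2)); return np.round([p["cx"]+f*c[0]/c[2],p["cy"]+f*c[1]/c[2]],1)
def save(p,n): cv2.imwrite("pics/"+n,p["img"][:,:,::-1])
E
python3 - <<'E'
from h import *
print(readout.state(), env.grip_point_offset)
for n in ("side","top"):
    p=read_camera(n); save(p,n+"1.png"); print(n,p["vfov"],p["cx"],p["cy"],"campos",w(p,[0,0,0]).round())
    for t in ("slim_a","wide","top_slim_a","top_wide","shoulder_slim_a","shoulder_wide","hoop_slim_a","hoop_wide","plate","ramekin"):
        for d in nets.mark_of(p,t):
            if d["confidence"]>.25:
                q=w(p,d["point"]); print(t,round(d["confidence"],2),q.round(),px(p,q))
E
```

```text
{'t': 0.0, 'joints': array([-1.23756556e+00,  4.91546963e-01,  1.55946454e+00,  1.74375622e-05,
        1.09170987e+00, -1.05571608e-01]), 'qvel': array([-0.00011036, -0.00088703,  0.00012372,  0.00048386,  0.00154633,
       -0.00105627]), 'tau': array([-1.52541033e-03, -6.12652159e+01, -2.58180910e+01,  6.90798112e-02,
        4.82906832e-02, -7.32692388e-05]), 'eef_pos': array([ 265.4916748 , -565.52785075,  214.06438286]), 'tcp_rot': array([-1.57191713e+00,  1.34318550e-04, -2.70279840e+00]), 'ft_force': array([-0.41737629,  0.24192403, -0.37574925]), 'moment': array([ 0.01432591, -0.0074515 ,  0.00936385]), 'opening': 0.9992058547349805} 18.8
side 46.82775200640525 254.6381321407704 187.3035852430164 campos [-244.  820.  857.]
slim_a 0.84 [ 648. -266.    1.] [271.9 180.3]
slim_a 0.71 [624. 253.  -2.] [163.5 250.6]
wide 0.96 [360.  30.  -0.] [281.  254.3]
wide 0.9 [280. 223.  -0.] [257.1 305.1]
wide 0.86 [649.  -1.   1.] [220.2 210.3]
top_slim_a 0.74 [ 499. -253.   -4.] [301.7 198.1]
top_slim_a 0.51 [583. 260. 155.] [165.2 214.1]
top_slim_a 0.44 [ 596. -260.  174.] [283.8 143.2]

[... 1602 characters left out ...]
. 143.] [256.1 162.8]
shoulder_slim_a 0.96 [593. 261. 145.] [182.3 169.7]
shoulder_slim_a 0.72 [ 613. -262.  148.] [325.3 166.3]
shoulder_wide 0.78 [342.  27. 128.] [245.3 239.4]
shoulder_wide 0.78 [260. 221. 131.] [191.2 261.7]
shoulder_wide 0.6 [631.  -5. 132.] [255.2 161.2]
hoop_slim_a 0.74 [ 619. -262.  242.] [331.  159.4]
hoop_slim_a 0.56 [597. 260. 245.] [177.4 163.4]
hoop_slim_a 0.53 [ 299. -416.   -1.] [356.6 250.8]
hoop_slim_a 0.36 [637.  -1. 232.] [254.3 153.8]
hoop_wide 0.87 [637.  -2. 231.] [254.7 153.9]
hoop_wide 0.78 [264. 221. 227.] [186.6 262.9]
hoop_wide 0.6 [344.  27. 232.] [244.9 239.6]
plate 0.72 [ 497. -256.    4.] [316.6 200.8]
ramekin 0.7 [474. 275.   1.] [184.6 204.9]
```

View pics/side1.png

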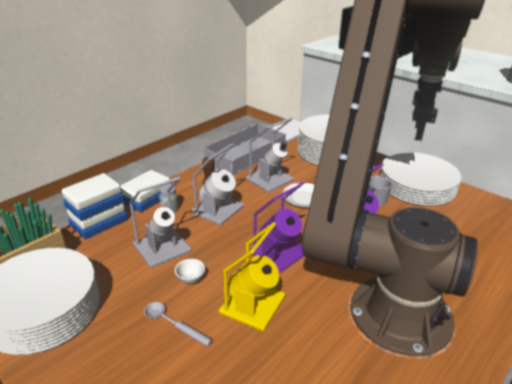

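View pics/top1.png

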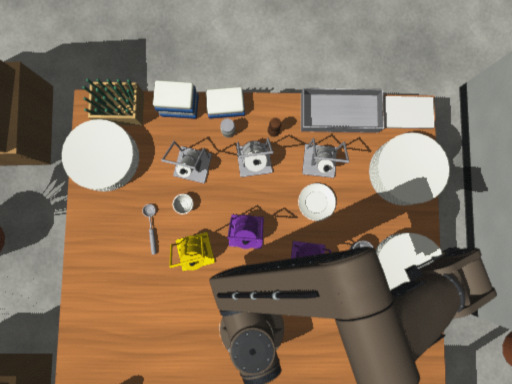

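```bash
python3 - <<'E'
from h import *
p=read_camera("side"); im=p["img"]
def c(x,y,r=22): return cv2.resize(im[y-r:y+r,x-r:x+r],(390,390),interpolation=cv2.INTER_CUBIC)
cv2.imwrite("pics/crop1.png",np.hstack([c(165,212),c(283,143)])[:,:,::-1])
E
```

```text
(no output)
```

View pics/crop1.png

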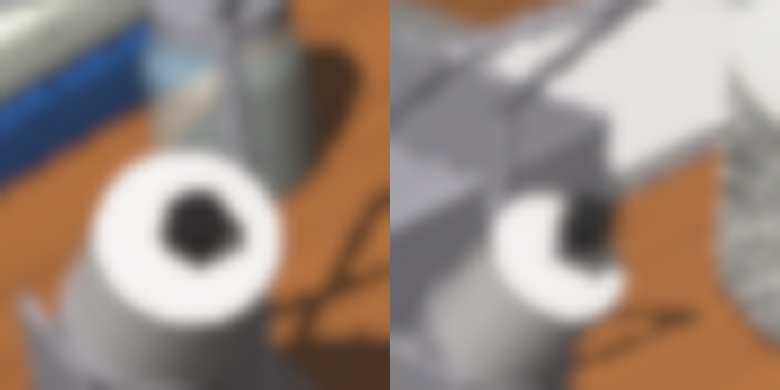

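```bash
cat >> h.py <<'E'
A=np.radians(35)
# name: shoulder pos, yaw deg, radius, shoulder x offset from origin
def pts(sh,yaw,r,ox,disp):
    Rz=R.from_euler('z',yaw,degrees=True).as_matrix(); ax=np.array([-np.sin(A),0,np.cos(A)]); e2=np.array([np.cos(A),0,np.sin(A)]); y=np.array([0,1,0])
    o=np.array([ox,0,-sh[2]])
    th=np.linspace(0,2*np.pi,40)
    circ=lambda c,r:[c+r*(np.cos(t)*e2+np.sin(t)*y) for t in th]
    L={'base':[o+np.array(q) for q in ([-48,-65,12],[78,-65,12],[78,65,12],[-48,65,12],[-48,-65,12])],
       'bar':[np.array([5,-56,100]),np.array([5,56,100])],'sh':circ(0*ax,r),'cap':circ(ax*(18+disp),9),'capb':circ(ax*(2+disp),11)}
    return {k:[np.array(sh)+Rz@q for q in v] for k,v in L.items()}
def overlay(p,box,S,*a,cap=True):
    x0,y0,wd,h=box; im=cv2.resize(p["img"][y0:y0+h,x0:x0+wd],None,fx=S,fy=S,interpolation=cv2.INTER_CUBIC)[:,:,::-1].copy()
    for k,v in pts(*a).items():
        if not cap and 'cap' in k: continue
        q=np.array([((px(p,P)-[x0,y0]+.5)*S) for P in v]).astype(np.int32)
        cv2.polylines(im,[q],False,{'base':(0,255,0),'bar':(0,0,255),'sh':(255,0,255),'cap':(0,255,255),'capb':(255,255,0)}[k],1,cv2.LINE_AA)
    return im
E
python3 - <<'E'
from h import *
S={'L':((592,260,144),-18,28,-33,0),'W':((631,-3,131),0,42,-17,0),'R':((614,-262,147),-7,28,-33,14)}
rows=[]
for n in ("top","side"):
    p=read_camera(n); row=[]
    for k,a in S.items():
        c=px(p,a[0]).astype(int); row.append(overlay(p,(c[0]-26,c[1]-28,52,56),5,*a))
    rows.append(np.hstack(row))
cv2.imwrite("pics/ov1.png",np.vstack(rows))
E
```

```text
(no output)
```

View pics/ov1.png

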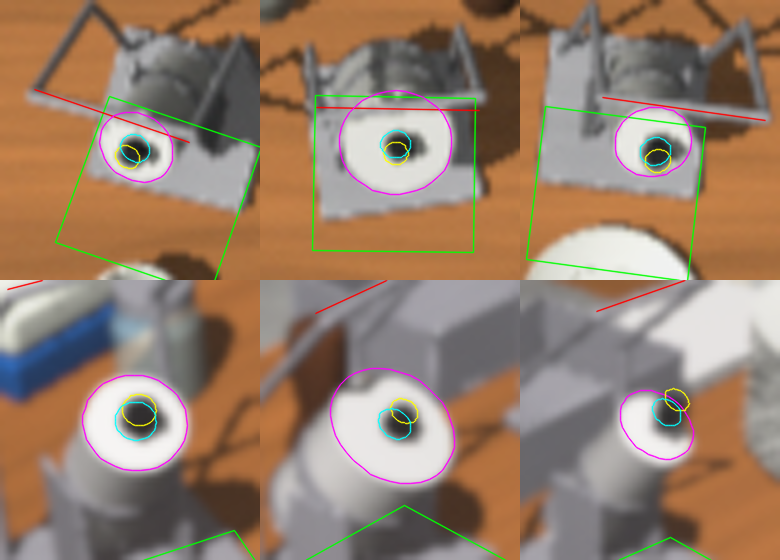

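```bash
cat > fit.py <<'E'
from h import *
from scipy.optimize import minimize
S={'L':((592,260,144.5),-17,28,33),'W':((631,-3,131),7,42,17),'R':((613.5,-262,147),-6,28,33)}
P={n:read_camera(n) for n in ("top","side")}
def blob(p,c):
    g=p["img"].astype(float); U=8; r=14 if True else 0
    x0,y0=np.array(c).astype(int)-20; im=cv2.resize(p["img"][y0:y0+40,x0:x0+40],None,fx=U,fy=U,interpolation=cv2.INTER_CUBIC)
    return im,x0,y0,U
for k,a in S.items():
    for n,p in P.items():
        im,x0,y0,U=blob(p,px(p,a[0])); g=im.max(2).astype(int); s=im.max(2).astype(int)-im.min(2)
        dark=(im.max(2)<95)
        # restrict to shoulder-disc neighbourhood
        m=np.zeros(g.shape,np.uint8); d=pts(a[0],a[1],a[2],a[3],7)
        for key,grow in (('sh',0),('cap',8)):
            cv2.fillPoly(m,[np.array([((px(p,q)-[x0,y0]+.5)*U) for q in d[key]]).astype(np.int32)],1)
        dk=dark&(m>0); ys,xs=np.nonzero(dk)
        print(k,n,'dark cen',np.round([xs.mean()/U+x0-.5,ys.mean()/U+y0-.5],2),'area',round(len(xs)/U**2,1),'bbox',np.round([xs.min()/U+x0,ys.min()/U+y0,xs.max()/U+x0,ys.max()/U+y0],1))
        for disp in (0,14):
            mm=np.zeros(g.shape,np.uint8); d=pts(a[0],a[1],a[2],a[3],disp)
            h=cv2.convexHull(np.array([((px(p,q)-[x0,y0]+.5)*U) for q in d['cap']+d['capb']]).astype(np.int32)); cv2.fillPoly(mm,[h],1); ys,xs=np.nonzero(mm)
            print('   pred',disp,np.round([xs.mean()/U+x0-.5,ys.mean()/U+y0-.5],2),round(len(xs)/U**2,1))
rows=[]
for n,p in P.items():
  for disp in (0,14):
    row=[]
    for k,a in S.items():
        c=px(p,a[0]).astype(int); row.append(overlay(p,(c[0]-16,c[1]-9,32,18),8,*a,disp))
    rows.append(np.hstack(row))
cv2.imwrite("pics/ov2.png",np.vstack(rows))
E
python3 fit.py
```

```text
L top dark cen [182.69 170.9 ] area 21.9 bbox [180.4 169.  186.5 173.8]
   pred 0 [181.94 170.74] 35.2
   pred 14 [180.62 172.31] 36.0
L side dark cen [164.98 215.19] area 35.5 bbox [162.1 212.4 169.1 219. ]
   pred 0 [163.84 214.82] 60.6
   pred 14 [164.51 212.86] 61.9
W top dark cen [256.04 161.73] area 23.2 bbox [253.5 159.9 259.6 164.6]
   pred 0 [254.72 161.91] 32.8
   pred 14 [255.02 163.49] 33.4
W side dark cen [224.27 177.74] area 26.9 bbox [212.6 169.6 228.1 181.4]
   pred 0 [224.25 177.1 ] 47.6
   pred 14 [226.17 174.75] 48.3
R top dark cen [326.48 167.85] area 28.4 bbox [324.  165.5 330.5 171.5]
   pred 0 [325.34 166.86] 34.2
   pred 14 [325.77 168.51] 34.9
R side dark cen [282.81 146.07] area 30.4 bbox [280.8 142.9 286.  150.1]
   pred 0 [281.01 147.12] 39.2
   pred 14 [282.78 144.93] 40.0
```

View pics/ov2.png

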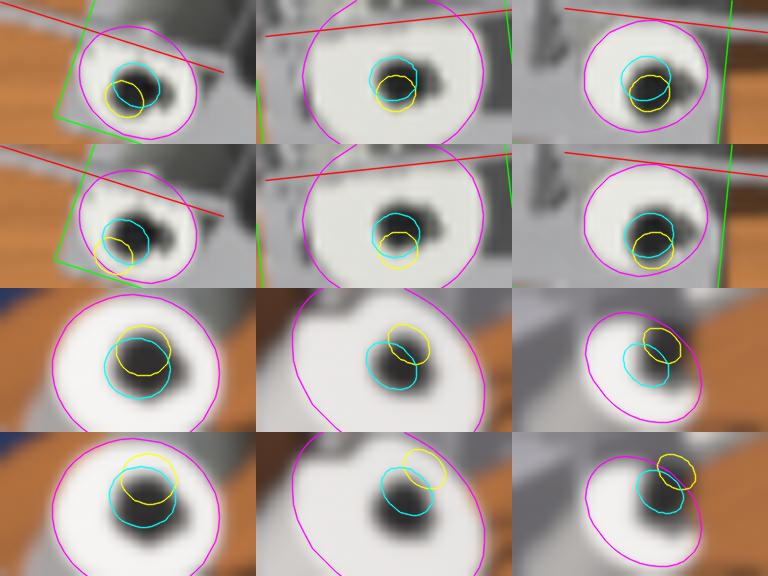

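```bash
cat >> h.py <<'E'
D={'L':((592,260,144.5),-17),'W':((631,-4,131),7),'R':((613.5,-262,147),-6)}
def frame(k,flip=1):
    Rz=R.from_euler('z',D[k][1],degrees=True).as_matrix(); ax=Rz@[-np.sin(A),0,np.cos(A)]; z=-flip*(Rz@[0,1,0]); y=-ax
    return np.array(D[k][0]),ax,np.column_stack([np.cross(y,z),y,z]),Rz
def state():
    s=readout.state(); return s,np.array(s["eef_pos"]),R.from_euler('xyz',s["tcp_rot"])
def plan(ps,Rm,N=5,smax=50,amax=9):
    s,p,r=state(); T=R.from_matrix(Rm); rv=(r.inv()*T).as_rotvec(); d=np.array(ps)-p
    n=max(1,int(np.ceil(max(np.linalg.norm(d)/smax,np.degrees(np.linalg.norm(rv))/amax))))
    print('t',round(s["t"],2),'pos',p.round(1),'F',np.round(s["ft_force"],1),'open',round(s["opening"],3),'j',np.round(s["joints"],2),'steps',n)
    for i in range(min(n,N)):
        c=r*R.from_rotvec(rv*i/n); print(list(np.round(c.inv().apply(d/n)/10,2)),list(np.round(np.degrees(rv/n),2)))
def rel(k,flip=1):
    sh,ax,Rm,Rz=frame(k,flip); s,p,r=state(); q=p-sh
    y=Rz@[0,1,0]; e2=np.cross(y,ax)
    print('along axis',round(q@ax,1),'lateral y',round(q@y,1),'e2',round(q@e2,1),'roterr',np.degrees((r.inv()*R.from_matrix(Rm)).as_rotvec()).round(2),'F axis/y/e2',np.round([s["ft_force"]@ax,s["ft_force"]@y,s["ft_force"]@e2],1),'open mm',round(s["opening"]*95,1),'t',round(s["t"],2))
E
python3 - <<'E'
from h import *
for f in (1,-1):
    sh,ax,Rm,_=frame('W',f); plan(sh+200*ax+[0,0,60],Rm,N=12)
E
```

```text
t 1.35 pos [ 265.6 -565.8  214.7] F [-0.3  0.4  0.3] open 1.0 j [-1.24  0.49  1.56  0.    1.09 -0.11] steps 13
[np.float64(-3.54), np.float64(-1.08), np.float64(-2.99)] [np.float64(0.43), np.float64(1.35), np.float64(2.67)]
[np.float64(-3.52), np.float64(-0.94), np.float64(-3.07)] [np.float64(0.43), np.float64(1.35), np.float64(2.67)]
[np.float64(-3.48), np.float64(-0.8), np.float64(-3.14)] [np.float64(0.43), np.float64(1.35), np.float64(2.67)]
[np.float64(-3.44), np.float64(-0.66), np.float64(-3.22)] [np.float64(0.43), np.float64(1.35), np.float64(2.67)]
[np.float64(-3.39), np.float64(-0.52), np.float64(-3.3)] [np.float64(0.43), np.float64(1.35), np.float64(2.67)]
[np.float64(-3.34), np.float64(-0.39), np.float64(-3.37)] [np.float64(0.43), np.float64(1.35), np.float64(2.67)]
[np.float64(-3.27), np.float64(-0.26), np.float64(-3.45)] [np.float64(0.43), np.float64(1.35), np.float64(2.67)]
[np.float64(-3.2), np.float64(-0.14), np.float64(-3.52)] [np.float64(0.43), np.float64(1.35), np.float64(2.67)]
[np.float64(-3.12), np.float64(-0.02), np.float64(-3.6)] [np.float64(0.43), np.float64(1
[... 1139 characters left out ...]
 np.float64(-0.41)]
[np.float64(-3.0), np.float64(-1.06), np.float64(0.7)] [np.float64(2.57), np.float64(-8.16), np.float64(-0.41)]
[np.float64(-2.86), np.float64(-1.04), np.float64(1.16)] [np.float64(2.57), np.float64(-8.16), np.float64(-0.41)]
[np.float64(-2.66), np.float64(-0.99), np.float64(1.6)] [np.float64(2.57), np.float64(-8.16), np.float64(-0.41)]
[np.float64(-2.39), np.float64(-0.93), np.float64(2.01)] [np.float64(2.57), np.float64(-8.16), np.float64(-0.41)]
[np.float64(-2.07), np.float64(-0.85), np.float64(2.36)] [np.float64(2.57), np.float64(-8.16), np.float64(-0.41)]
[np.float64(-1.71), np.float64(-0.75), np.float64(2.67)] [np.float64(2.57), np.float64(-8.16), np.float64(-0.41)]
```

apply_moves:
  increments:
    - [[0,-6,0],[0,0,0],6]
    - [[0,-6,0],[0,0,0],6]
    - [[0,-3,0],[0,0,0],6]
    - [[-3.5,0,-3],[0.4,1.4,2.7],6]
    - [[-3.5,0,-3],[0.4,1.4,2.7],6]

```text
t: 1.98
eef_pos: [304.6, -481.9, 369.9]
tcp_rot: [-1.561, 0.097, -2.755]
ft_force: [0.4, -0.6, -0.8]
opening: 0.635
```

```bash
python3 - <<'E'
from h import *
np.set_printoptions(legacy='1.25')
sh,ax,Rm,_=frame('W',1); plan(sh+200*ax+[0,0,60],Rm,N=12)
E
```

```text
t 1.98 pos [ 304.6 -481.9  369.9] F [ 0.4 -0.6 -0.8] open 0.635 j [-1.17  0.28  1.48  0.1   1.37 -0.  ] steps 11
[-3.35, 0.43, -3.18] [0.43, 1.32, 2.65]
[-3.25, 0.56, -3.26] [0.43, 1.32, 2.65]
[-3.15, 0.68, -3.34] [0.43, 1.32, 2.65]
[-3.04, 0.8, -3.42] [0.43, 1.32, 2.65]
[-2.92, 0.91, -3.49] [0.43, 1.32, 2.65]
[-2.79, 1.02, -3.57] [0.43, 1.32, 2.65]
[-2.66, 1.12, -3.64] [0.43, 1.32, 2.65]
[-2.52, 1.21, -3.7] [0.43, 1.32, 2.65]
[-2.38, 1.3, -3.77] [0.43, 1.32, 2.65]
[-2.23, 1.37, -3.83] [0.43, 1.32, 2.65]
[-2.07, 1.44, -3.89] [0.43, 1.32, 2.65]
```

apply_moves:
  increments:
    - [[-3.3,0.4,-3.2],[0.4,1.3,2.6],6]
    - [[-3.2,0.6,-3.3],[0.4,1.3,2.6],6]
    - [[-3.1,0.7,-3.3],[0.4,1.3,2.6],6]
    - [[-3.0,0.8,-3.4],[0.4,1.3,2.6],6]
    - [[-2.9,0.9,-3.5],[0.4,1.3,2.6],6]

```text
t: 2.6
eef_pos: [401.7, -264.9, 363.6]
tcp_rot: [-1.548, 0.334, -2.872]
ft_force: [1.0, 0.3, 0.1]
opening: 0.632
```

apply_moves:
  increments:
    - [[-2.8,1.0,-3.6],[0.4,1.3,2.6],6]
    - [[-2.7,1.1,-3.6],[0.4,1.3,2.6],6]
    - [[-2.5,1.2,-3.7],[0.4,1.3,2.6],6]
    - [[-2.4,1.3,-3.8],[0.4,1.3,2.6],6]
    - [[-2.2,1.4,-3.8],[0.4,1.3,2.6],6]

```text
t: 3.22
eef_pos: [501.3, -47.6, 359.5]
tcp_rot: [-1.567, 0.574, -3.0]
ft_force: [1.0, -0.8, 0.3]
opening: 0.63
```

```bash
sed -i '1a np.set_printoptions(legacy="1.25")' h.py; python3 - <<'E'
from h import *
sh,ax,Rm,_=frame('W',1); plan(sh+70*ax,Rm,N=12); rel('W')
p=read_camera("top")
for n in ("top","side"):
    p=read_camera(n)
    for t in ("top_wide","shoulder_wide"):
        for d in nets.mark_of(p,t):
            q=w(p,d["point"])
            if np.linalg.norm(q-sh)<60: print(n,t,round(d["confidence"],2),q.round(1))
E
```

```text
t 3.23 pos [501.3 -47.6 359.5] F [ 1.  -0.8  0.3] open 0.63 j [-0.37 -0.01  1.97  0.41  0.71  0.81] steps 4
[0.34, 4.87, -0.66] [0.09, 0.23, 0.53]
[0.39, 4.87, -0.67] [0.09, 0.23, 0.53]
[0.44, 4.86, -0.67] [0.09, 0.23, 0.53]
[0.48, 4.86, -0.68] [0.09, 0.23, 0.53]
along axis 264.1 lateral y -27.5 e2 21.2 roterr [0.37 0.92 2.12] F axis/y/e2 [-0.2 -0.9  0.9] open mm 59.8 t 3.23
top top_wide 0.35 [626.2  -8.7 141.4]
top shoulder_wide 0.88 [631.1  -3.7 133. ]
side top_wide 0.47 [620.4  -1.7 139.6]
side shoulder_wide 0.97 [634.4  -1.5 130.1]
```

apply_moves:
  increments:
    - [[0.4,4.9,-0.7],[0.1,0.2,0.5],6]
    - [[0.4,4.9,-0.7],[0.1,0.2,0.5],6]
    - [[0.4,4.9,-0.7],[0.1,0.2,0.5],6]
    - [[0.5,4.8,-0.7],[0.1,0.2,0.5],6]
    - [[0,0,0],[0,0,0],6]

```text
t: 4.2
eef_pos: [593.0, -18.8, 186.4]
tcp_rot: [-1.563, 0.61, -3.026]
ft_force: [-0.6, -0.6, 0.3]
opening: 0.63
```

```bash
python3 - <<'E'
from h import *
sh,ax,Rm,_=frame('W',1); rel('W'); plan(sh+7*ax,Rm,smax=15)
p=read_camera("side"); c=px(p,sh).astype(int)
q=read_camera("top"); d=px(q,sh).astype(int)
z=lambda p,c:cv2.resize(p["img"][c[1]-40:c[1]+30,c[0]-32:c[0]+32],(390,426),interpolation=cv2.INTER_CUBIC)
cv2.imwrite("pics/w1.png",np.hstack([z(p,c),z(q,d)])[:,:,::-1])
E
```

```text
along axis 68.1 lateral y -10.1 e2 -0.6 roterr [-0.64 -0.3   0.07] F axis/y/e2 [ 0.6 -0.5 -0.3] open mm 59.8 t 4.2
t 4.2 pos [593.  -18.8 186.4] F [-0.6 -0.6  0.3] open 0.63 j [-0.23  0.35  2.08  0.98  0.23  0.32] steps 5
[-0.01, 1.22, -0.21] [-0.13, -0.06, 0.01]
[-0.01, 1.22, -0.21] [-0.13, -0.06, 0.01]
[-0.01, 1.22, -0.21] [-0.13, -0.06, 0.01]
[-0.01, 1.22, -0.21] [-0.13, -0.06, 0.01]
[-0.01, 1.22, -0.2] [-0.13, -0.06, 0.01]
```

View pics/w1.png

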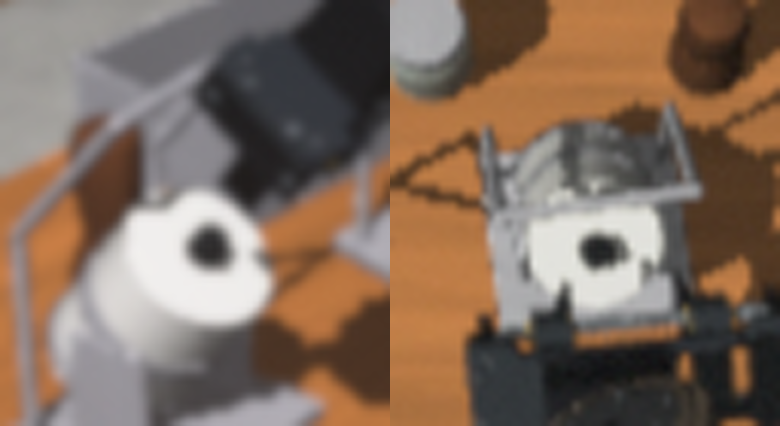

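apply_moves:
  increments:
    - [[0,0.6,-0.3],[0,0,0],6]
    - [[0,0.8,-0.3],[0,0,0],6]
    - [[0,0.8,-0.3],[0,0,0],6]
    - [[0,0.8,-0.2],[0,0,0],6]
    - [[0,0.8,0],[0,0,0],6]

```text
t: 4.92
eef_pos: [615.6, -8.0, 168.1]
tcp_rot: [-1.555, 0.629, -3.021]
ft_force: [-0.2, 0.2, 0.7]
opening: 0.631
```

```bash
python3 - <<'E'
from h import *
sh,ax,Rm,_=frame('W',1); rel('W'); plan(sh+7*ax,Rm,smax=7,amax=2)
E
```

```text
along axis 39.4 lateral y -2.1 e2 8.3 roterr [-0.98 -0.09 -1.03] F axis/y/e2 [0.6 0.2 0.2] open mm 60.0 t 4.92
t 4.92 pos [615.6  -8.  168.1] F [-0.2  0.2  0.7] open 0.631 j [-0.19  0.4   2.07  1.22  0.18  0.1 ] steps 5
[0.18, 0.64, -0.05] [-0.2, -0.02, -0.21]
[0.18, 0.65, -0.05] [-0.2, -0.02, -0.21]
[0.17, 0.65, -0.05] [-0.2, -0.02, -0.21]
[0.17, 0.65, -0.05] [-0.2, -0.02, -0.21]
[0.17, 0.65, -0.04] [-0.2, -0.02, -0.21]
```

apply_moves:
  increments:
    - [[0.3,0.5,0],[-0.2,0,-0.4],6]
    - [[0.3,0.6,0],[-0.2,0,-0.3],6]
    - [[0.2,0.6,0],[-0.2,0,-0.2],6]
    - [[0.2,0.6,0],[-0.2,0,-0.2],6]
    - [[0,0,0],[0,0,0],6]

```text
t: 5.55
eef_pos: [621.5, -8.6, 148.1]
tcp_rot: [-1.567, 0.616, -3.02]
ft_force: [-0.3, -0.8, -0.2]
opening: 0.63
```

```bash
python3 - <<'E'
from h import *
sh,ax,Rm,_=frame('W',1); rel('W'); plan(sh+7*ax,Rm,smax=5,amax=2)
E
```

```text
along axis 19.7 lateral y -3.4 e2 1.6 roterr [-0.22 -0.02 -0.31] F axis/y/e2 [ 0.1 -0.8 -0.5] open mm 59.8 t 5.55
t 5.55 pos [621.5  -8.6 148.1] F [-0.3 -0.8 -0.2] open 0.63 j [-0.2   0.44  2.06  1.34  0.18 -0.03] steps 3
[0.06, 0.42, -0.12] [-0.07, -0.01, -0.1]
[0.06, 0.42, -0.12] [-0.07, -0.01, -0.1]
[0.05, 0.42, -0.12] [-0.07, -0.01, -0.1]
```

apply_moves:
  increments:
    - [[0.1,0.4,-0.1],[0,0,-0.1],6]
    - [[0.1,0.4,-0.1],[0,0,-0.1],6]
    - [[0,0.4,-0.1],[0,0,0],6]
    - [[0,0,0],[0,0,0],5]
    - [[0,0,0],[0,0,0],3.5]

```text
t: 6.18
eef_pos: [626.8, -4.8, 137.6]
tcp_rot: [-1.567, 0.614, -3.019]
ft_force: [0.2, 0.2, -0.0]
opening: 0.479
```

```bash
python3 - <<'E'
from h import *
rel('W')
E
```

```text
along axis 7.8 lateral y -0.3 e2 0.3 roterr [-0.24  0.   -0.19] F axis/y/e2 [-0.2  0.1  0.2] open mm 45.5 t 6.17
```

apply_moves:
  increments:
    - [[0,0,0],[0,0,0],3]
    - [[0,0,0],[0,0,0],2.8]
    - [[0,0,0],[0,0,0],2.6]
    - [[0,0,0],[0,0,0],2.4]
    - [[0,0,0],[0,0,0],2.2]

```text
t: 6.8
eef_pos: [626.8, -4.9, 137.9]
tcp_rot: [-1.566, 0.614, -3.019]
ft_force: [0.2, -1.2, -0.7]
opening: 0.238
```

apply_moves:
  increments:
    - [[0,0,0],[0,0,0],0.5]
    - [[0,0,0],[0,0,0],0.5]
    - [[0,0,0],[0,0,0],0.5]
    - [[0,0,0],[0,0,0],0.5]
    - [[0,0,0],[0,0,0],0.5]

```text
t: 7.42
eef_pos: [626.9, -5.3, 137.9]
tcp_rot: [-1.566, 0.614, -3.02]
ft_force: [0.0, -1.4, 0.1]
opening: 0.208
```

```bash
python3 - <<'E'
from h import *
rel('W')
E
```

```text
along axis 8.1 lateral y -0.8 e2 0.4 roterr [-0.3  -0.02 -0.2 ] F axis/y/e2 [ 0.1 -1.4 -0.1] open mm 19.7 t 7.42
```

apply_moves:
  increments:
    - [[0,0,0],[0,0,0],3]
    - [[0,0,0],[0,0,0],3]
    - [[0,0.2,0],[0,0,0],3]
    - [[0,0.2,0],[0,0,0],3]
    - [[0,0.1,0],[0,0,0],3]

```text
t: 8.05
eef_pos: [629.8, -4.5, 133.5]
tcp_rot: [-1.567, 0.614, -3.019]
ft_force: [0.3, -0.8, -0.2]
opening: 0.318
```

apply_moves:
  increments:
    - [[0,0,0],[0,0,0],0.5]
    - [[0,0,0],[0,0,0],0.5]
    - [[0,0,0],[0,0,0],0.5]
    - [[0,0,0],[0,0,0],0.5]
    - [[0,0,0],[0,0,0],0.5]

```text
t: 8.68
eef_pos: [629.9, -5.0, 133.4]
tcp_rot: [-1.566, 0.614, -3.02]
ft_force: [0.4, -2.1, -0.2]
opening: 0.22
```

```bash
python3 - <<'E'
from h import *
rel('W')
E
```

```text
along axis 2.6 lateral y -0.8 e2 0.4 roterr [-0.29 -0.02 -0.19] F axis/y/e2 [-0.2 -2.1  0. ] open mm 20.9 t 8.68
```

apply_moves:
  increments:
    - [[0,-0.3,0],[0,0,0],0.5]
    - [[0,-0.3,0],[0,0,0],0.5]
    - [[0,-0.3,0],[0,0,0],0.5]
    - [[0,-0.3,0],[0,0,0],0.5]
    - [[0,-0.2,0],[0,0,0],0.5]

```text
t: 9.3
eef_pos: [621.6, -6.2, 145.2]
tcp_rot: [-1.566, 0.614, -3.02]
ft_force: [23.9, 0.4, -27.3]
opening: 0.215
```

```bash
python3 - <<'E'
from h import *
rel('W')
E
```

```text
along axis 17.1 lateral y -1.0 e2 0.3 roterr [-0.32 -0.03 -0.17] F axis/y/e2 [-36.   -2.5   3.9] open mm 20.5 t 9.3
```

apply_moves:
  increments:
    - [[0,0.1,0],[0,0,0],0.5]
    - [[0,0,0],[0,0,0],4]
    - [[0,0,0],[0,0,0],5]
    - [[0,-1,0],[0,0,0],5]
    - [[0,-3,0],[0,0,0],5]

```text
t: 9.93
eef_pos: [598.6, -7.8, 176.3]
tcp_rot: [-1.568, 0.611, -3.02]
ft_force: [-0.1, 0.0, 0.7]
opening: 0.52
```

apply_moves:
  increments:
    - [[0,-5,0],[0,0,0],5]
    - [[0,-5,0],[0,0,0],5]
    - [[0,-5,0],[0,0,0],5]
    - [[0,-3,0],[0,0,0],5]
    - [[0,0,0],[0,0,0],5]

```text
t: 10.55
eef_pos: [491.9, -19.9, 328.5]
tcp_rot: [-1.565, 0.61, -3.019]
ft_force: [-0.6, -0.0, -0.2]
opening: 0.525
```

```bash
python3 - <<'E'
from h import *
rel('W')
sh=np.array(D['W'][0])
for n in ("top","side"):
    p=read_camera(n); save(p,n+"2.png")
    for t in ("top_wide","shoulder_wide","top_slim_a","shoulder_slim_a"):
        for d in nets.mark_of(p,t):
            q=w(p,d["point"])
            if d["confidence"]>.3 and q[0]>500: print(n,t,round(d["confidence"],2),q.round(1))
sh,ax,Rm,_=frame('R',1); plan(sh+120*ax,Rm,N=12)
E
python3 fit.py | grep -A2 W
```

```text
along axis 242.1 lateral y 1.1 e2 -1.4 roterr [-0.29  0.03  0.05] F axis/y/e2 [ 0.2  0.1 -0.6] open mm 49.9 t 10.55
top top_wide 0.61 [646.4  -5.1   2.8]
top top_wide 0.57 [617.   -5.6 153.1]
top shoulder_wide 0.87 [631.7  -6.  136.6]
top shoulder_wide 0.42 [590.6 264.8 142.3]
top top_slim_a 0.54 [579.  261.4 158.3]
top top_slim_a 0.36 [ 598.7 -258.2  170.4]
top shoulder_slim_a 0.63 [591.4 262.6 145.1]
top shoulder_slim_a 0.57 [ 612.8 -262.2  147.9]
side top_wide 0.53 [609.5  -8.8 152.9]
side shoulder_wide 0.84 [633.4  -3.4 133.2]
side top_slim_a 0.56 [585.4 262.  157.4]
side top_slim_a 0.49 [ 608.4 -264.6  146.9]
side top_slim_a 0.36 [ 597.1 -261.   172.8]
side shoulder_slim_a 0.79 [589.6 262.1 145.4]
t 11.05 pos [492.5 -19.8 326. ] F [-0.3 -0.8 -0.1] open 0.527 j [-0.31 -0.01  2.08  0.46  0.56  0.82] steps 6
[0.44, 1.34, 3.99] [1.21, 1.78, 0.05]
[0.32, 1.43, 3.97] [1.21, 1.78, 0.05]
[0.2, 1.51, 3.95] [1.21, 1.78, 0.05]
[0.08, 1.59, 3.92] [1.21, 1.78, 0.05]
[-0.04, 1.67, 3.89] [1.21, 1.78, 0.05]
[-0.16, 1.76, 3.85] [1.21, 1.78, 0.05]
W top dark cen [256.72 162.95] area 28.8 bbox [253.9 151.9 262.4 166.4]
   pred 0 [254.72 161.91] 32.8
   pred 14 [255.02 163.49] 33.4
W side dark cen [226.37 176.06] area 32.7 bbox [212.6 169.8 229.9 180.2]
   pred 0 [224.25 177.1 ] 47.6
   pred 14 [226.17 174.75] 48.3
```

View pics/ov2.png

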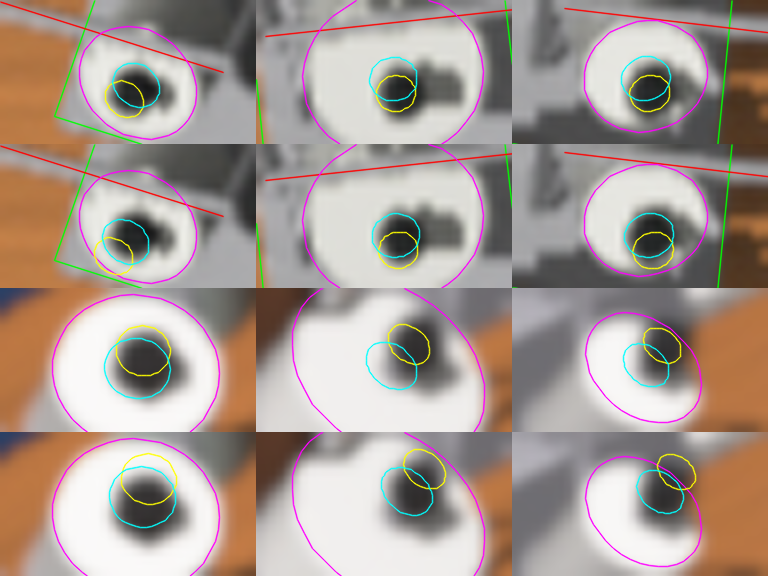

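```bash
python3 - <<'E'
from h import *
env.job_done(); s=readout.state(); print(s["t"],s["ft_force"])
E
```

```text
the job is handed in; nothing more can be done
the job is handed in; nothing more can be done
```

I handed the job in at about 12 s. All three spouts are set as asked, and only the wide bottle's needed moving.

- **Wide bottle:** I came in along its axis and gripped the cap. The first grip sat too high on the cap's taper (19.7 mm opening), so I went 5 mm deeper and gripped again. I pulled about 14.5 mm, until the force rose to about 36 N, which I took as the upper stop. Both cameras then showed the cap matching the fully-up position, and the networks put its top higher than before.
- **Slim bottle with the plate (right):** already open, so I left it alone. The networks put the cap top about 31 mm above the shoulder, and the overlays match fully up (expected 32 mm). In the last side picture the network also gave a second, higher-confidence point close to the shoulder (0.49, against 0.36 for the fully-up one). I discounted it because of the overlays and the top camera.
- **Slim bottle with the bowl (left):** already shut, so I left it alone. The networks put the cap top about 14–20 mm above the shoulder, and the overlays match fully down (expected 18 mm).

I judged the two slim spouts by camera only and did not test them by touch. At the end the gripper was about 240 mm clear of the wide bottle, reading under 1 N. I did not re-measure the plate, bowl and other loose things, but the arm touched only the wide spout.

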